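Set the specimen carriage to the working-distance stop

TASK

On the horizontal imaging bench, bring the glass slide to its working distance: with the fingertips press down the spring-loaded brake plate in the middle of the specimen carriage, keep it down while you push the carriage along the rail until its bumper rests against the clamped stop, then let the plate up so that the brake holds it there. Go gently, grip nothing, do not drag the carriage against its brake or shift the stop, and leave the other things on the table alone.

Things in the scene. Friction and masses are not known exactly. Their poses are not given: they have to be found in the camera images.
- bench: Imaging bench fixed to the table: black base 110 x 660 mm with a rail (50 mm wide, top z = 48 mm, 10 mm ticks) between a backlight panel (local y -242 mm, top z = 119 mm) and a lens with camera (local y beyond 199 mm, top z = 120 mm). Origin on the table below the rail's centre line; local y runs along the rail from backlight to lens, z up. Position and yaw vary.
- carriage (a joint): Black specimen carriage captive on the rail, 76 x 146 mm, top z = 63 mm; a glass slide (76 mm wide, top z = 96 mm) stands upright on it 60 mm ahead of its middle. Value in m along the bench's y, growing towards stop and lens; at 0 its middle is at bench y = -130 mm. Braked, it takes about 9 N to drag; released, about 1 N.
- brake_plate (a joint): Spring-loaded brake plate in the middle of the carriage, in m pressed down: 0 up (brake on), 0.007 fully down against a rigid end. It begins to move at about 6 N and is fully down at 9 N; from 0.001 on the brake is off. Let go, it springs up and the brake grips again.
- plate_top (a point): Centre of the brake plate's flat top, moving with it: bare steel, 40 mm across the rail, 60 mm along it between two raised end ridges 4 mm high and 4 mm thick. z = 75.5 mm when up. Axes as the bench: y along the rail towards the stop, z up.
- carriage_nose (a point): Face of the rubber bumper at the carriage's front, 75 mm ahead of the carriage's middle, on the rail's centre line at z = 56 mm; axes as the bench.
- stop_face (a point): Face of the stop towards the carriage, on the rail's centre line at z = 56 mm; axes as the bench. The stop is an aluminium collar clamped on the rail between carriage and lens: 70 mm wide, 24 mm long, top z = 71 mm, white index line on top, black thumbscrew on one side. Its place on the rail varies; a push over about 30 N shifts it.
- petri: closed clear Petri dish, 92 mm across, 17 mm high, lying near the bench on the robot's side; bystander; origin at the centre of its underside
- well_plate: white 96-well plate, 86 x 128 mm, 15 mm high, on the robot's side of the bench; bystander; origin at the centre of its underside
- forceps: small steel forceps lying beside the bench's near edge, 110 mm long, 6 mm high; bystander; origin at the centre of its underside
- vial: small amber vial with a white cap, 22 mm across, 48 mm high, standing close to the bench's far edge; bystander; origin at the centre of its underside
- slide_box: flat grey and blue slide box, 86 x 102 mm, 33 mm high, beyond the bench; bystander; origin at the centre of its underside
- tip_box: yellow pipette tip rack, 80 x 120 mm, 41 mm high, beyond the bench; bystander; origin at the centre of its underside
- reagent: small amber bottle with white cap, 48 mm across, 95 mm high, beyond the bench; bystander; origin at the centre of its underside
- beaker: small glass beaker, 60 mm across, 70 mm high, beyond the bench; bystander; origin at the centre of its underside

How it is judged:
On the way, in this order (a step that is already met when the one before it is completed fails the run):
1. the brake plate is pressed down while the carriage still stands off the stop (value of joint brake_plate above 0.001 m and y of carriage_nose in the frame of stop_face below -0.03 m), for 0.1 s.
2. the carriage has come up to the stop with the brake plate held down (value of joint brake_plate above 0.001 m and y of carriage_nose in the frame of stop_face above -0.003 m), for 0.1 s.
At the end, for the whole second after the job is handed in: The bumper is within 3 mm of the stop's face, the brake plate is up again (within 0.6 mm), the carriage stands still, and the stop is within 3 mm of where it was set (y of carriage_nose in the frame of stop_face above -0.003 m and value of joint brake_plate below 0.0006 m and velocity of joint carriage between -0.005 and 0.005 m/s and distance of stop_face from where it was at the start of the episode below 0.003 m); the robot touches nothing.
It fails at once if the carriage is dragged against its brake (it moves faster than 10 mm/s while the plate is not pressed) (value of joint brake_plate below 0.0004 m and (velocity of joint carriage above 0.01 m/s or velocity of joint carriage below -0.01 m/s)).
It fails at once if the carriage or its plate is gripped or pressed hard (more than 40 N from the fingers) (contact force between the fingers and carriage above 40 N).
It fails at once if the stop is shifted by more than 3 mm (distance of stop_face from where it was at the start of the episode above 0.003 m).
It fails at once if a bystander is moved by more than 15 mm or lifted (distance of any of petri, well_plate, forceps, vial, slide_box, tip_box, reagent, beaker from where it was at the start of the episode above 0.015 m).
It also fails if it takes over 42 s, if anything falls off the work surface, if the arm or the gripper's body presses on something with over 40 N, if the wrist force passes 120 N, or if a joint passes its speed limit or range.

ROBOT

A 6-joint arm with a two-finger parallel gripper is mounted at the origin on the work surface. World frame = base frame: x ahead of the robot, y to its left, z up, the work surface at z = 0. Lengths are in m, angles in rad, forces in N, time in s.
With the tool pointing down it reaches from about 0.375 to 0.9 m from the base axis. Payload 3.1 kg.
Tool frame: the origin (TCP) lies between the finger pads; the fingertips stand 17 mm ahead of it and the grasp point (between the pads) lies 2 mm behind it; z points along the fingers, y is the line along which they close (so a half turn about z gives the same grasp; the last joint's range is limited). The gripper opens to 85 mm and grips with 20 to 120 N. Pads are 22 mm wide; open, the fingers measure 114 mm over their backs; the gripper's body (76 mm by 85 mm) begins 54 mm behind the grasp point. The pads swing forward as they close: fully open they stand 13 mm farther back than shut.
Start: joints at [-0.178, 0.527, 1.433, -0, 1.181, -0.178], TCP at [0.625, 0, 0.248] pointing down, gripper open.
Joint ranges: [-3.08, 3.08], [-0.75, 2.2], [0.22, 2.44], [-1.43, 4.57], [0, 2.65], [-2.85, 2.85]. Speed limits (rad/s): [2.79, 2.79, 3.14, 3.14, 3.14, 3.14].

INTERFACE

Orientations are given as a unit quaternion [x, y, z, w].
In Python, from station import sense, vision, order gives the robot as it stands.
- The arm moves only by the shell command python3 -m crank 'ROWS' [OPENING] [FORCE]. ROWS is JSON, a list of rows, each an object with "dp": the shift along the world's x, y, z in units of 30 mm (1.0 is 30 mm), a list of three; "angular": the turn, a rotation vector about the world's x, y, z in degrees, a list of three. In form: [{"dp": [dx, dy, dz], "angular": [ax, ay, az]}, ...]. A call has 1 to 20 rows; each row shifts and turns the commanded pose from where the row before left it; what a row does not reach is not made up. A row lasts 1/10 s, in which the tool goes at most 50 mm and 8.59 degrees, less where a joint would pass 70% of its speed; a pose out of reach is approached as far as the arm can. A call is refused whole if a number of a shift passes 1 or a number of a turn 8.59, either way. A call with a gripper value outside its range is refused whole. OPENING is the closure, from 0 (fully open) to 1 (shut), set as the call begins (- or left out, the last holds). The fingers move at their own pace and stop on an object; FORCE is the grip in N (left out, the last holds). Time passes only in rows, so rows that do not move let the fingers close. It gives the time, the measured TCP pose, the force, the opening and the grip force at its end, in the units of the state.
- sense(): the state, without advancing time (a new reading comes with each control period).
- vision.snapshot(name): name is "scene" or "side" or "wrist"; returns a dict with "image" (480x640x3 uint8, blue, green, red), "range_z" (480x640 float32, m along the optical axis (not along the pixel's ray), 0 where there is no reading), "mtx" (3x3 intrinsics, pixels), "dist" ([k1, k2, p1, p2, k3] as OpenCV has them; the pictures are not rectified), "pose" (4x4, takes a point from camera to world coordinates); the wrist camera has in their place "mount" (4x4, takes a point from camera to tool coordinates, whose origin is the TCP and whose axes are the flange's). Camera axes: x right, y down, z forward; pixel columns grow to the right and rows downward; lengths in m; the calibration is good to about 2 mm. A picture is of the moment at which its call begins: read the wrist's pose just before it.
- order.sign_off(): hands the job in; it is judged then, once.
The state is a dict: "t": time; "q": joint angles; "qd": joint speeds; "tau": joint torques, N m; "tcp_pos": TCP position; "tool_rot": TCP orientation; "force": force on the tool from outside, world axes, zero at the start; "ft_torque": the same for the moment, N m; "finger_gap": opening from 0.0 (shut) to 1.0 (fully open); "gripper_force": force on a finger pad.
Only numpy, scipy, OpenCV 4.12 (cv2) and the standard library are available. Lean on these libraries where they do the work, as an engineer would, in place of code of your own. Each camera call takes 0.05 s, during which the arm holds its last target. There are 200 camera calls.

## Working session

There is one attempt and no reset: what is moved stays moved. The work goes in short steps, Python scripts to look and compute and a shell command to move; the robot and the scene stay as the last step left them, time stands still between calls to the robot, and variables do not carry over. Pictures are saved under pics/ and viewed, at most 10 in all, crops included, and the job is handed in when it is done.

```bash
mkdir -p pics; ls
python3 - <<'E'
from station import sense, vision
import cv2, pickle
s=sense(); print(s)
for n in("scene","side","wrist"):
    d=vision.snapshot(n); cv2.imwrite(f"pics/{n}0.png",d["image"]); pickle.dump((s,d),open(f"{n}0.pkl","wb"))
    print(n,d["mtx"],d["dist"],d.get("pose",d.get("mount")))
E
```

```text
pics
{'t': 0.0, 'q': array([-1.78489766e-01,  5.28479104e-01,  1.43392532e+00,  3.70330505e-05,
        1.18139531e+00, -1.78500461e-01]), 'qd': array([ 0.00030583,  0.00109727, -0.00276572, -0.0002799 , -0.00021312,
        0.00035218]), 'tau': array([ 2.50220628e-04, -4.42344439e+01, -1.78024775e+01, -2.06930472e-04,
        8.36740597e-03,  2.24214921e-05]), 'tcp_pos': array([6.24310761e-01, 1.69942972e-04, 2.47318313e-01]), 'tool_rot': array([ 7.07107553e-01,  7.07105148e-01, -6.15311515e-04, -9.16230995e-04]), 'force': array([ 0.10853934, -0.2740671 , -0.13148415]), 'ft_torque': array([-0.02089875,  0.03302231,  0.00605568]), 'gripper_force': 0.0, 'finger_gap': 1.000460267072556}
scene [[570.75931051   0.         327.08649074]
 [  0.         570.75931051 234.92104851]
 [  0.           0.           1.        ]] [-0.17115173  0.          0.          0.          0.        ] [[-0.77539986  0.45039401 -0.44260626  1.01075344]
 [ 0.63143726  0.54582426 -0.55078386  0.51618358]
 [-0.00648452 -0.70655581 -0.70762761  0.70457855]
 [ 0.          0.          0.          1.        ]]
side [
[... 156 characters left out ...]
        0.          0.        ] [[ 0.76215466 -0.45131332  0.46415144  0.22337806]
 [-0.64720032 -0.54873577  0.52916992 -0.42176219]
 [ 0.01587506 -0.70370828 -0.71031165  0.64298152]
 [ 0.          0.          0.          1.        ]]
wrist [[358.64723924   0.         318.10984283]
 [  0.         358.64723924 238.19608898]
 [  0.           0.           1.        ]] [-0.01002369  0.          0.          0.          0.        ] [[ 6.37560335e-05 -9.62786241e-01 -2.70264036e-01  7.00453961e-02]
 [ 9.99999872e-01  1.96908208e-04 -4.65561345e-04 -2.48471892e-04]
 [ 5.01453264e-04 -2.70263972e-01  9.62786131e-01 -1.26327172e-01]
 [ 0.00000000e+00  0.00000000e+00  0.00000000e+00  1.00000000e+00]]
```

View pics/scene0.png

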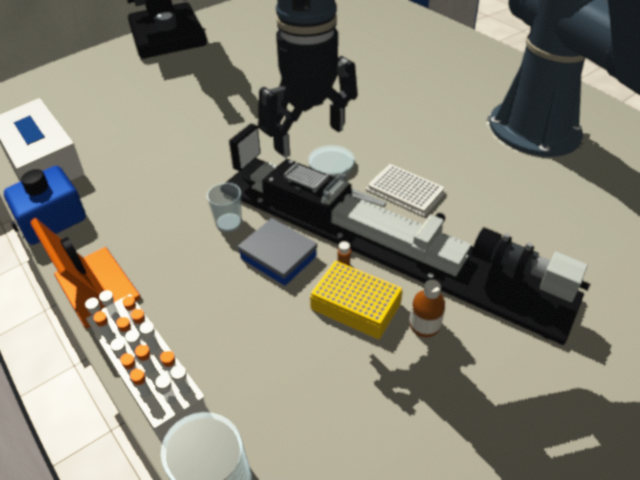

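View pics/wrist0.png

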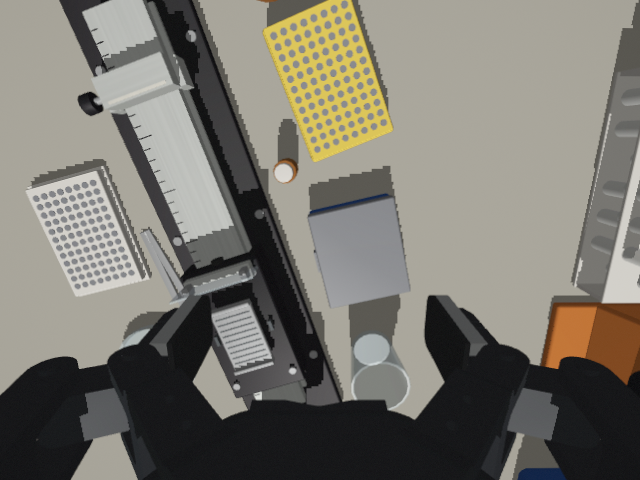

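The wrist picture shows the ribbed plate at about (243,338), the slide at (218,278), and the stop at (145,85) with its thumbscrew at (90,103). The rail runs from lower right to upper left, which is world +y with x decreasing. The next script uses the depth image to get metric positions.

```bash
cat > h.py <<'E'
import numpy as np, cv2
from scipy.spatial.transform import Rotation as R
def campose(s,d):
    if "pose" in d: return d["pose"]
    T=np.eye(4);T[:3,:3]=R.from_quat(s["tool_rot"]).as_matrix();T[:3,3]=s["tcp_pos"]
    return T@d["mount"]
def cloud(s,d):
    h,w=d["range_z"].shape
    uv=np.stack(np.meshgrid(np.arange(w),np.arange(h)),-1).reshape(-1,1,2).astype(float)
    n=cv2.undistortPoints(uv,d["mtx"],d["dist"]).reshape(h,w,2)
    P=np.dstack([n,np.ones((h,w))])*d["range_z"][...,None]
    T=campose(s,d); return P@T[:3,:3].T+T[:3,3]
def ray(s,d,uv,z):
    n=cv2.undistortPoints(np.array(uv,float).reshape(-1,1,2),d["mtx"],d["dist"]).reshape(-1,2)
    T=campose(s,d); v=np.c_[n,np.ones(len(n))]@T[:3,:3].T
    return T[:3,3]+v*((z-T[2,3])/v[:,2])[:,None]
E
python3 - <<'E'
from h import *; import pickle
s,d=pickle.load(open("wrist0.pkl","rb"))
W=cloud(s,d)
for n,uv in dict(rail=(180,170),railR=(215,240),stop=(140,88),plate=(243,338),plate2=(235,320),carr=(285,360),table=(350,400),base=(255,190)).items():
    p=W[uv[1]-2:uv[1]+3,uv[0]-2:uv[0]+3].reshape(-1,3); print(n,np.median(p,0).round(4),p.std(0).round(4))
z=W[...,2]; v,u=np.mgrid[:480,:640]
def rect(name,lo,hi,roi):
    m=((z>lo)&(z<hi)&(u>roi[0])&(u<roi[1])&(v>roi[2])&(v<roi[3])).astype(np.uint8)
    m=cv2.morphologyEx(m,cv2.MORPH_OPEN,np.ones((3,3)))
    n,l,st,c=cv2.connectedComponentsWithStats(m); k=1+st[1:,4].argmax()
    P=W[l==k]; r=cv2.minAreaRect((P[:,:2]*1000).astype(np.float32))
    print(name,len(P),r,np.median(P,0).round(4)); 
rect("rail",.042,.054,(90,260,100,265))
rect("stop",.065,.078,(80,200,30,130))
rect("plate",.070,.085,(205,290,290,385))
rect("carr",.056,.067,(180,310,260,400))
crop=cv2.resize(d["image"][20:420,60:340],None,fx=1.5,fy=1.5,interpolation=cv2.INTER_CUBIC)
c1=cv2.resize(d["image"][250:400,170:330],None,fx=4,fy=4); cv2.imwrite("pics/c1.png",c1)
c2=cv2.resize(d["image"][20:140,70:230],None,fx=4,fy=4); cv2.imwrite("pics/c2.png",c2)
E
```

```text
rail [0.4999 0.0425 0.0488] [0.0013 0.0013 0.0009]
railR [ 0.5261 -0.0228  0.0487] [0.0013 0.0013 0.0008]
stop [0.4834 0.1081 0.0718] [0.0012 0.0011 0.0007]
plate [ 0.5532 -0.1099  0.0765] [0.0013 0.0015 0.0007]
plate2 [ 0.547  -0.0917  0.0761] [0.0013 0.0014 0.0006]
carr [ 0.5907 -0.1422  0.0636] [0.0068 0.0417 0.0608]
table [0.6319 0.0116 0.304 ] [0.0149 0.1212 0.146 ]
base [0.5608 0.0203 0.0187] [0.0014 0.0014 0.0008]
rail 9557 ((502.68939208984375, 28.708663940429688), (58.17222595214844, 156.03553771972656), 19.136802673339844) [0.5053 0.0354 0.0487]
stop 2698 ((477.60272216796875, 113.33335876464844), (60.758941650390625, 24.77663230895996), 18.113346099853516) [0.4791 0.1133 0.0717]
plate 2880 ((552.2958374023438, -109.94978332519531), (40.4690055847168, 69.03565216064453), 18.653457641601562) [ 0.5529 -0.1087  0.0763]
carr 4861 ((553.3948364257812, -112.66026306152344), (76.31368255615234, 135.0581817626953), 18.38359832763672) [ 0.5699 -0.123   0.0635]
```

View pics/c1.png

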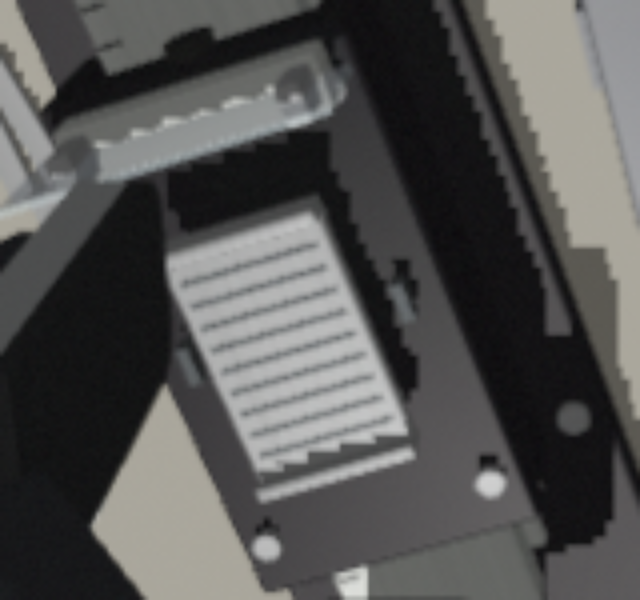

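View pics/c2.png

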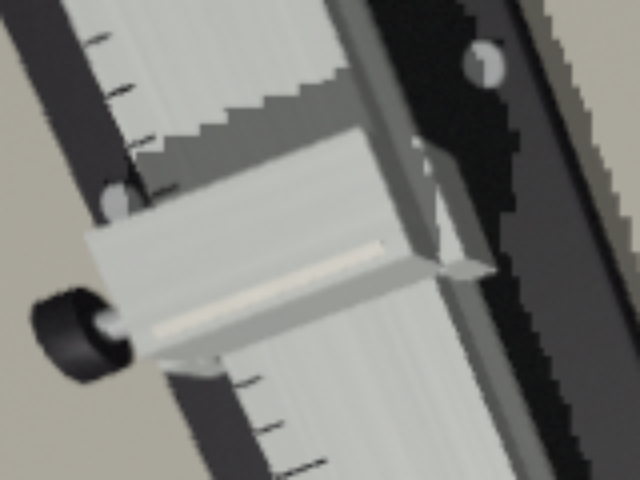

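Plate centre is at about (0.552, -0.110) with bench yaw about 18.5°, so the bench's y direction is (-0.317, 0.948). The stop face is roughly 148 mm ahead of the bumper. The crops show the plate clear and flat between its ridges, and the stop's index line square to the rail. I'll shut the fingers, turn 18.5° and move over the plate.

```bash
python3 -m crank '[{"dp":[-0.24,-0.367,-0.2],"angular":[0,0,1.85]},{"dp":[-0.24,-0.367,-0.2],"angular":[0,0,1.85]},{"dp":[-0.24,-0.367,-0.2],"angular":[0,0,1.85]},{"dp":[-0.24,-0.367,-0.2],"angular":[0,0,1.85]},{"dp":[-0.24,-0.367,-0.2],"angular":[0,0,1.85]},{"dp":[-0.24,-0.367,-0.2],"angular":[0,0,1.85]},{"dp":[-0.24,-0.367,-0.2],"angular":[0,0,1.85]},{"dp":[-0.24,-0.367,-0.2],"angular":[0,0,1.85]},{"dp":[-0.24,-0.367,-0.2],"angular":[0,0,1.85]},{"dp":[-0.24,-0.367,-0.2],"angular":[0,0,1.85]},{"dp":[0,0,0],"angular":[0,0,0]},{"dp":[0,0,0],"angular":[0,0,0]},{"dp":[0,0,0],"angular":[0,0,0]}]' 1 20
python3 - <<'E'
from station import sense, vision
from h import *; import pickle
s=sense(); print({k:np.round(s[k],4) for k in("t","tcp_pos","tool_rot","force","finger_gap")})
M=R.from_quat(s["tool_rot"]).as_matrix(); print(np.degrees(np.arctan2(M[1,1],M[0,1])),M[:,2])
d=vision.snapshot("wrist"); cv2.imwrite("pics/w1.png",d["image"]); pickle.dump((s,d),open("w1.pkl","wb"))
E
```

```text
t: 1.45
tcp_pos: [0.5535, -0.1097, 0.1886]
tool_rot: [0.584, 0.812, 0.0, 0.0]
force: [-0.0, 0.1, -0.9]
finger_gap: 0.004
gripper_force: 0.0
{'t': np.float64(1.45), 'tcp_pos': array([ 0.5535, -0.1097,  0.1886]), 'tool_rot': array([5.843e-01, 8.115e-01, 2.000e-04, 3.000e-04]), 'force': array([-0.0444,  0.1368, -0.8535]), 'finger_gap': np.float64(0.0043)}
18.49427832262388 [ 7.64017793e-04 -1.77128537e-05 -9.99999708e-01]
```

View pics/w1.png

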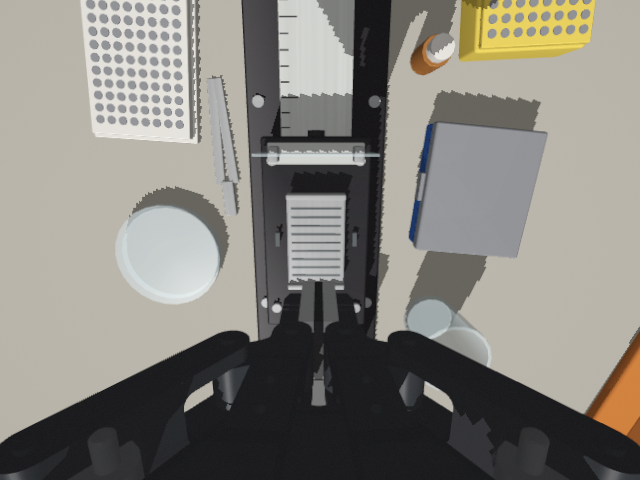

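The plate, at u 287–345 and v 193–290, is centred ahead of the fingers, and the rail is vertical in the image, so the yaw is right. I'll confirm the centre from these edges.

Run:
```python
from h import *; import pickle
s,d=pickle.load(open("w1.pkl","rb")); 
f=ray(s,d,[(316,194),(316,290)],.0795); print(f.round(4),f.mean(0),np.linalg.norm(f[1]-f[0]))
W=cloud(s,d); e=np.array([-np.sin(np.radians(18.5)),np.cos(np.radians(18.5))]); x=np.array([e[1],-e[0]])
z=W[...,2]; v,u=np.mgrid[:480,:640]; m=(z>.071)&(z<.084)&(u>275)&(u<360)&(v>180)&(v<300)
P=W[m][:,:2]-s["tcp_pos"][:2]
print("across",np.percentile(P@x,[1,99]),"along",np.percentile(P@e,[1,99]),np.median(W[m][:,2]))
```

```text
[[ 0.5415 -0.0776  0.0795]
 [ 0.5632 -0.1426  0.0795]] [ 0.55236291 -0.1101069   0.0795    ] 0.06849802234210078
across [-0.02078688  0.01834705] along [-0.03171076  0.03403162] 0.07640049757536402
```

```bash
python3 -m crank '[{"dp":[-0.03,0,-0.4],"angular":[0,0,0]},{"dp":[0,0,-0.6],"angular":[0,0,0]},{"dp":[0,0,-0.6],"angular":[0,0,0]},{"dp":[0,0,-0.6],"angular":[0,0,0]},{"dp":[0,0,-0.4],"angular":[0,0,0]},{"dp":[0,0,-0.2],"angular":[0,0,0]},{"dp":[0,0,0],"angular":[0,0,0]},{"dp":[0,0,0],"angular":[0,0,0]}]'
```

```text
t: 2.3
tcp_pos: [0.5525, -0.1101, 0.1046]
tool_rot: [0.584, 0.812, 0.0, 0.0]
force: [0.4, -0.4, -0.7]
finger_gap: -0.001
gripper_force: 0.0
```

Contact should come at about 0.0925. I'll step down in small increments.

```bash
for i in 1; do python3 -m crank '[{"dp":[0,0,-0.1],"angular":[0,0,0]},{"dp":[0,0,-0.1],"angular":[0,0,0]},{"dp":[0,0,-0.1],"angular":[0,0,0]},{"dp":[0,0,0],"angular":[0,0,0]},{"dp":[0,0,0],"angular":[0,0,0]}]'; done
python3 -m crank '[{"dp":[0,0,-0.1],"angular":[0,0,0]},{"dp":[0,0,0],"angular":[0,0,0]},{"dp":[0,0,0],"angular":[0,0,0]}]'
```

```text
t: 2.8
tcp_pos: [0.552, -0.1101, 0.0953]
tool_rot: [0.584, 0.812, -0.0, -0.0]
force: [-0.2, 0.8, -0.3]
finger_gap: 0.001
gripper_force: 0.0
t: 3.1
tcp_pos: [0.5525, -0.1102, 0.0926]
tool_rot: [0.584, 0.812, 0.0, 0.0]
force: [-0.2, 0.1, 2.1]
finger_gap: 0.0
gripper_force: 1.3
```

```bash
python3 -m crank '[{"dp":[0,0,-0.05],"angular":[0,0,0]},{"dp":[0,0,-0.05],"angular":[0,0,0]},{"dp":[0,0,0],"angular":[0,0,0]},{"dp":[0,0,0],"angular":[0,0,0]}]'
python3 -m crank '[{"dp":[0,0,-0.05],"angular":[0,0,0]},{"dp":[0,0,-0.05],"angular":[0,0,0]},{"dp":[0,0,0],"angular":[0,0,0]},{"dp":[0,0,0],"angular":[0,0,0]}]'
```

```text
t: 3.5
tcp_pos: [0.5525, -0.1102, 0.0901]
tool_rot: [0.584, 0.812, 0.0, 0.001]
force: [-1.3, 0.8, 6.6]
finger_gap: -0.002
gripper_force: 3.4
t: 3.9
tcp_pos: [0.5525, -0.1102, 0.0872]
tool_rot: [0.584, 0.812, 0.0, 0.001]
force: [-1.0, 0.9, 7.5]
finger_gap: 0.001
gripper_force: 3.9
```

```bash
python3 -m crank '[{"dp":[0,0,-0.04],"angular":[0,0,0]},{"dp":[-0.01,0.03,0],"angular":[0,0,0]},{"dp":[-0.02,0.06,0],"angular":[0,0,0]},{"dp":[-0.0317,0.095,0],"angular":[0,0,0]},{"dp":[-0.0317,0.095,0],"angular":[0,0,0]},{"dp":[-0.0317,0.095,0],"angular":[0,0,0]},{"dp":[-0.0317,0.095,0],"angular":[0,0,0]},{"dp":[-0.0317,0.095,0],"angular":[0,0,0]},{"dp":[-0.0317,0.095,0],"angular":[0,0,0]},{"dp":[-0.0317,0.095,0],"angular":[0,0,0]},{"dp":[-0.0317,0.095,0],"angular":[0,0,0]},{"dp":[0,0,0],"angular":[0,0,0]}]'
python3 - <<'E'
from station import sense, vision
from h import *; import pickle
s=sense(); d=vision.snapshot("wrist"); cv2.imwrite("pics/w2.png",d["image"]); pickle.dump((s,d),open("w2.pkl","wb")); print(s["tcp_pos"],s["force"])
E
```

```text
t: 5.1
tcp_pos: [0.5439, -0.0847, 0.0862]
tool_rot: [0.584, 0.812, 0.0, 0.001]
force: [-1.3, 0.1, 8.9]
finger_gap: 0.0
gripper_force: 4.1
[ 0.54394704 -0.08466201  0.08618932] [-1.28020563  0.14064855  8.85381594]
```

View pics/w2.png

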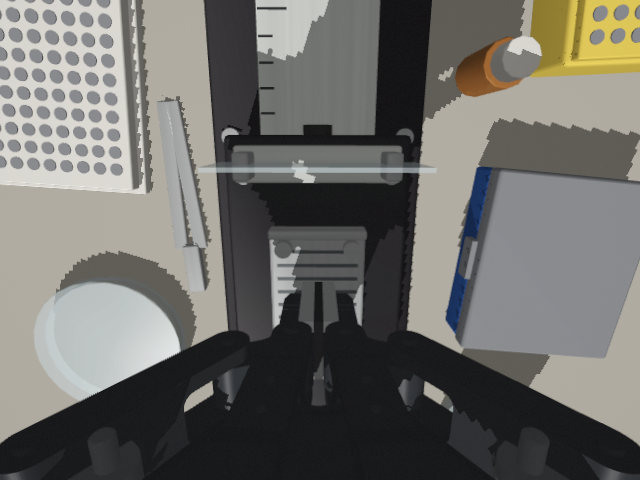

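The front ridge's outer edge is at v≈228 and the slide at v≈168. I'll check whether the carriage moved along with the tip.

Run:
```python
from h import *; import pickle
e=np.array([-np.sin(np.radians(18.5)),np.cos(np.radians(18.5))])
for n,r,sl in(("w1",(316,194),(316,156)),("w2",(316,228),(316,168))):
    s,d=pickle.load(open(n+".pkl","rb"))
    zr=.0795 if n=="w1" else .0737
    a=ray(s,d,[r],zr)[0]; b=ray(s,d,[sl],.096)[0]
    print(n,"ridge",a[:2]@e,"slide",b[:2]@e,"tcp",s["tcp_pos"][:2]@e, "x",s["tcp_pos"][:2]@np.array([e[1],-e[0]]))
```

```text
w1 ridge -0.24543533530247147 slide -0.2201775311165974 tcp -0.2796589719392738 x 0.4900930260144891
w2 ridge -0.21756433111051363 slide -0.19218198872031825 tcp -0.2528839166048426 x 0.48897419707825934
```

The carriage follows the tip without slipping (28 mm). About 121 mm remains, so I'll push roughly 85 mm.

```bash
python3 -m crank '[{"dp":[-0.0159,0.0474,0],"angular":[0,0,0]},{"dp":[-0.0317,0.095,0],"angular":[0,0,0]},{"dp":[-0.0476,0.1422,0],"angular":[0,0,0]},{"dp":[-0.0476,0.1422,0],"angular":[0,0,0]},{"dp":[-0.0476,0.1422,0],"angular":[0,0,0]},{"dp":[-0.0476,0.1422,0],"angular":[0,0,0]},{"dp":[-0.0476,0.1422,0],"angular":[0,0,0]},{"dp":[-0.0476,0.1422,0],"angular":[0,0,0]},{"dp":[-0.0476,0.1422,0],"angular":[0,0,0]},{"dp":[-0.0476,0.1422,0],"angular":[0,0,0]},{"dp":[-0.0476,0.1422,0],"angular":[0,0,0]},{"dp":[-0.0476,0.1422,0],"angular":[0,0,0]},{"dp":[-0.0476,0.1422,0],"angular":[0,0,0]},{"dp":[-0.0476,0.1422,0],"angular":[0,0,0]},{"dp":[-0.0476,0.1422,0],"angular":[0,0,0]},{"dp":[-0.0476,0.1422,0],"angular":[0,0,0]},{"dp":[-0.0476,0.1422,0],"angular":[0,0,0]},{"dp":[-0.0476,0.1422,0],"angular":[0,0,0]},{"dp":[-0.0476,0.1422,0],"angular":[0,0,0]},{"dp":[-0.0317,0.095,0],"angular":[0,0,0]}]'
python3 -m crank '[{"dp":[0,0,0],"angular":[0,0,0]}]'
python3 - <<'E'
from station import sense, vision
from h import *; import pickle
s=sense(); d=vision.snapshot("wrist"); cv2.imwrite("pics/w3.png",d["image"]); pickle.dump((s,d),open("w3.pkl","wb"))
e=np.array([-np.sin(np.radians(18.5)),np.cos(np.radians(18.5))]); print(s["tcp_pos"][:2]@e,s["tcp_pos"][:2]@np.array([e[1],-e[0]]))
E
```

```text
t: 7.15
tcp_pos: [0.5175, -0.0051, 0.0861]
tool_rot: [0.584, 0.812, 0.0, 0.001]
force: [-0.6, -0.7, 7.8]
finger_gap: -0.001
gripper_force: 4.1
t: 7.25
tcp_pos: [0.5173, -0.0048, 0.086]
tool_rot: [0.584, 0.812, 0.0, 0.001]
force: [-1.2, 0.1, 7.6]
finger_gap: 0.001
gripper_force: 4.1
-0.16865946712426966 0.4890862302834437
```

View pics/w3.png

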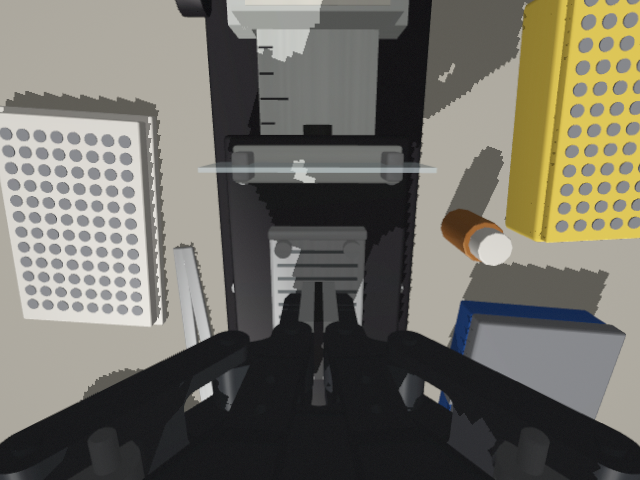

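The stop face spans v≈12 (top edge) to v≈38 (bottom corner), and the bumper is at v≈125.

Run:
```python
from h import *; import pickle
e=np.array([-np.sin(np.radians(18.5)),np.cos(np.radians(18.5))])
s,d=pickle.load(open("w3.pkl","rb"))
print("col gray", d["image"][0:60,318].mean(1).astype(int)); print(d["image"][110:145,318].mean(1).astype(int))
for uv,z in(((318,12),.071),((318,28),.05),((318,125),.061)): print(uv,z,ray(s,d,[uv],z)[0][:2]@e-s["tcp_pos"][:2]@e)
W=cloud(s,d); q=W[:150,310:326].reshape(150,16,3); P=np.median(q,1)
for v in range(0,148,4): print(v,((P[v,:2]-s["tcp_pos"][:2])@e*1000).round(1),(P[v,2]*1000).round(1),end=" | ")
```

```text
col gray [213 213 213 213 207 192 198 198 198 198 189 168 158 158 159 158 158 158
 158 158 159 158 159 130  82  82  82  82  82 104 116 116 116 116 117 116
 117 116 116 116 116 117 117 117 117 118 116 117 117 117 117 116 117 117
 116 116 116 117 117 117]
[117 118 117 118 117 117 116 117 117 117 117 117 117 114  88  26  27  26
  25  25  25  23  24  24  24  21  19  22  25  22  25  27  24  25  36]
(318, 12) 0.071 0.11234695529395253
(318, 28) 0.05 0.1128631587533811
(318, 125) 0.061 0.07494587827290657
0 115.8 72.0 | 4 114.4 72.3 | 8 113.1 72.3 | 12 112.5 70.4 | 16 112.4 66.3 | 20 112.2 61.7 | 24 112.8 55.5 | 28 112.8 50.3 | 32 111.5 49.0 | 36 110.3 48.1 | 40 108.6 49.1 | 44 107.3 48.6 | 48 105.9 48.5 | 52 104.3 48.5 | 56 102.9 48.2 | 60 101.1 48.9 | 64 99.8 48.2 | 68 98.2 48.6 | 72 96.6 48.7 | 76 95.1 48.6 | 80 93.6 48.6 | 84 92.0 49.0 | 88 90.3 48.8 | 92 88.7 48.9 | 96 87.2 48.8 | 100 85.6 48.9 | 104 84.0 48.6 | 108 82.3 48.8 | 112 80.7 49.0 | 116 79.1 48.8 | 120 77.4 48.5 | 124 75.8 48.5 | 128 73.7 62.2 | 132 72.2 62.1 | 136 70.7 62.8 | 140 69.1 63.8 | 144 67.6 64.2 |
```

The gap is about 37 mm. I'll push 33 mm, then creep.

```bash
python3 -m crank '[{"dp":[-0.0159,0.0474,0],"angular":[0,0,0]},{"dp":[-0.0317,0.095,0],"angular":[0,0,0]},{"dp":[-0.0317,0.095,0],"angular":[0,0,0]},{"dp":[-0.0317,0.095,0],"angular":[0,0,0]},{"dp":[-0.0317,0.095,0],"angular":[0,0,0]},{"dp":[-0.0317,0.095,0],"angular":[0,0,0]},{"dp":[-0.0317,0.095,0],"angular":[0,0,0]},{"dp":[-0.0317,0.095,0],"angular":[0,0,0]},{"dp":[-0.0317,0.095,0],"angular":[0,0,0]},{"dp":[-0.0317,0.095,0],"angular":[0,0,0]},{"dp":[-0.0317,0.095,0],"angular":[0,0,0]},{"dp":[-0.0159,0.0474,0],"angular":[0,0,0]},{"dp":[0,0,0],"angular":[0,0,0]},{"dp":[0,0,0],"angular":[0,0,0]}]'
python3 -m crank '[{"dp":[-0.0106,0.0316,0],"angular":[0,0,0]},{"dp":[-0.0106,0.0316,0],"angular":[0,0,0]},{"dp":[0,0,0],"angular":[0,0,0]}]'
python3 -m crank '[{"dp":[-0.0106,0.0316,0],"angular":[0,0,0]},{"dp":[0,0,0],"angular":[0,0,0]}]'
python3 -m crank '[{"dp":[-0.0106,0.0316,0],"angular":[0,0,0]},{"dp":[0,0,0],"angular":[0,0,0]}]'
```

```text
t: 8.7
tcp_pos: [0.5069, 0.0264, 0.086]
tool_rot: [0.584, 0.812, 0.0, 0.001]
force: [-0.1, -0.0, 9.0]
finger_gap: -0.0
gripper_force: 4.2
t: 9.0
tcp_pos: [0.5064, 0.0281, 0.086]
tool_rot: [0.584, 0.812, 0.0, 0.001]
force: [0.0, 0.3, 7.1]
finger_gap: 0.003
gripper_force: 4.2
t: 9.2
tcp_pos: [0.5061, 0.029, 0.086]
tool_rot: [0.584, 0.812, 0.0, 0.001]
force: [-1.5, 0.1, 9.2]
finger_gap: 0.001
gripper_force: 4.2
t: 9.4
tcp_pos: [0.5058, 0.03, 0.086]
tool_rot: [0.584, 0.812, 0.0, 0.001]
force: [-0.8, -1.0, 8.0]
finger_gap: 0.003
gripper_force: 4.2
```

```bash
python3 -m crank '[{"dp":[-0.0106,0.0316,0],"angular":[0,0,0]},{"dp":[0,0,0],"angular":[0,0,0]}]'
python3 -m crank '[{"dp":[-0.0106,0.0316,0],"angular":[0,0,0]},{"dp":[0,0,0],"angular":[0,0,0]}]'
python3 - <<'E'
from station import sense, vision
from h import *
s=sense(); d=vision.snapshot("wrist"); print(s["tcp_pos"],s["force"])
e=np.array([-np.sin(np.radians(18.5)),np.cos(np.radians(18.5))])
g=d["image"][60:160,318].mean(1).astype(int); print(g)
W=cloud(s,d); P=np.median(W[60:160,310:326],1)
for v in range(0,90,3): print(v+60,((P[v,:2]-s["tcp_pos"][:2])@e*1000).round(1),(P[v,2]*1000).round(1),end=" | ")
E
```

```text
t: 9.6
tcp_pos: [0.5055, 0.0307, 0.086]
tool_rot: [0.584, 0.812, 0.0, 0.001]
force: [-1.3, -1.5, 8.4]
finger_gap: 0.002
gripper_force: 4.2
t: 9.8
tcp_pos: [0.5056, 0.031, 0.0861]
tool_rot: [0.584, 0.812, -0.0, 0.002]
force: [-1.6, -3.9, 7.6]
finger_gap: -0.001
gripper_force: 4.1
[0.50555273 0.03101451 0.08611276] [-1.59163828 -3.89029904  7.62177542]
[119 119 119 119 119 118 118 118 117 117 117 118 117 118 117 118 117 118
 118 118 117 117 117 115 116 117 116 116 116 115 116 116 116 116 115 116
 116 117 117 118 118 117 117 116 115 115 114 114 114 112 113 114 121 126
 126 127 127 126 126 122 115 116 115 114  99  50  24  26  25  27  24  26
  26  26  26  22  17  21  22  22  23  25  24  24  26  42  83 106 111 113
 112 112 112 113 113 114 114 114 113 112]
60 96.6 71.9 | 63 95.9 71.9 | 66 94.7 72.3 | 69 93.8 71.7 | 72 92.9 71.8 | 75 91.9 71.7 | 78 90.9 71.5 | 81 89.8 72.2 | 84 88.8 71.9 | 87 87.8 71.4 | 90 86.8 71.9 | 93 85.6 71.8 | 96 84.7 71.8 | 99 83.7 71.9 | 102 82.7 72.2 | 105 81.6 71.9 | 108 80.5 71.9 | 111 79.5 72.0 | 114 78.5 72.1 | 117 77.4 72.0 | 120 76.4 71.6 | 123 75.3 71.8 | 126 74.5 62.3 | 129 73.3 62.5 | 132 72.2 62.3 | 135 71.0 62.5 | 138 69.8 63.4 | 141 68.7 63.5 | 144 67.5 63.5 | 147 66.6 73.7 |
```

Contact is confirmed: the tip has stalled, the reaction along the rail is about 4 N, and the stop's edge meets the bumper in the depth profile. After a short dwell I'll lift straight up slowly.

```bash
python3 -m crank '[{"dp":[0,0,0],"angular":[0,0,0]},{"dp":[0,0,0],"angular":[0,0,0]},{"dp":[0,0,0.04],"angular":[0,0,0]},{"dp":[0,0,0.04],"angular":[0,0,0]},{"dp":[0,0,0.04],"angular":[0,0,0]},{"dp":[0,0,0.04],"angular":[0,0,0]},{"dp":[0,0,0.04],"angular":[0,0,0]},{"dp":[0,0,0.04],"angular":[0,0,0]},{"dp":[0,0,0.04],"angular":[0,0,0]},{"dp":[0,0,0.04],"angular":[0,0,0]},{"dp":[0,0,0.04],"angular":[0,0,0]},{"dp":[0,0,0.1],"angular":[0,0,0]},{"dp":[0,0,0.2],"angular":[0,0,0]},{"dp":[0,0,0.4],"angular":[0,0,0]},{"dp":[0,0,0.4],"angular":[0,0,0]},{"dp":[0,0,0.4],"angular":[0,0,0]},{"dp":[0,0,0.4],"angular":[0,0,0]},{"dp":[0,0,0],"angular":[0,0,0]},{"dp":[0,0,0],"angular":[0,0,0]}]'
python3 - <<'E'
from station import sense, vision
from h import *
s=sense(); d=vision.snapshot("wrist"); cv2.imwrite("pics/w4.png",d["image"])
e=np.array([-np.sin(np.radians(18.5)),np.cos(np.radians(18.5))]); print(s["tcp_pos"],s["force"],s["tcp_pos"][:2]@e)
W=cloud(s,d); P=np.median(W[60:300,310:326],1)
for v in range(0,240,3): print(v+60,(P[v,:2]@e*1000).round(1),(P[v,2]*1000).round(1),end=" | ")
E
```

```text
t: 11.75
tcp_pos: [0.5047, 0.0321, 0.1535]
tool_rot: [0.584, 0.812, 0.0, 0.001]
force: [-0.3, 0.7, -0.3]
finger_gap: 0.0
gripper_force: 0.0
[0.50473255 0.03207448 0.15349713] [-0.31962916  0.72038557 -0.30189597] -0.12973700157307536
60 -15.7 48.9 | 63 -17.2 48.4 | 66 -18.9 48.7 | 69 -20.5 48.9 | 72 -22.1 48.7 | 75 -23.8 48.9 | 78 -25.5 48.6 | 81 -27.0 48.6 | 84 -28.9 48.8 | 87 -33.4 71.9 | 90 -34.9 72.0 | 93 -36.4 71.8 | 96 -38.0 71.9 | 99 -39.5 71.9 | 102 -41.0 71.7 | 105 -42.6 71.7 | 108 -44.1 72.1 | 111 -45.7 71.8 | 114 -47.2 71.6 | 117 -48.7 71.5 | 120 -50.4 71.7 | 123 -51.9 72.2 | 126 -53.5 72.0 | 129 -55.1 71.8 | 132 -56.6 62.1 | 135 -58.2 62.3 | 138 -59.9 62.1 | 141 -61.6 63.3 | 144 -63.3 63.9 | 147 -64.8 73.3 | 150 -66.4 73.6 | 153 -68.0 73.8 | 156 -69.6 73.6 | 159 -70.3 90.7 | 162 -71.5 96.9 | 165 -74.7 73.6 | 168 -76.3 73.9 | 171 -78.0 73.2 | 174 -80.6 63.8 | 177 -82.4 63.5 | 180 -84.2 63.8 | 183 -86.1 63.4 | 186 -87.7 63.9 | 189 -89.6 63.5 | 192 -91.4 63.9 | 195 -93.1 63.9 | 198 -95.1 63.8 | 201 -96.8 64.0 | 204 -98.5 64.2 | 207 -97.6 80.0 | 210 -99.1 80.5 | 213 -101.0 79.8 | 216 -103.6 76.2 | 219 -105.3 76.3 | 222 -107.0 76.5 | 225 -108.8 76.2 | 228 -110.5 76.4 | 231 -112.3 76.4 | 234 -114.3 76.6 | 237 -116.1 76.4 | 240 -118.1 76.2 | 243 -119.9 76.5 | 246 -121.5 76.5 | 249 -123.5 76.2 | 252 -125.0 76.6 | 255 -127.2 76.2 | 258 -129.3 76.2 | 261 -130.8 76.5 | 264 -133.0 76.0 | 267 -134.9 76.3 | 270 -136.8 76.8 | 273 -138.7 76.2 | 276 -140.6 76.5 | 279 -142.6 76.6 | 282 -117.2 141.5 | 285 -117.4 144.7 | 288 -117.3 147.8 | 291 -117.4 150.4 | 294 -117.3 153.5 | 297 -117.4 156.1 |
```

View pics/w4.png

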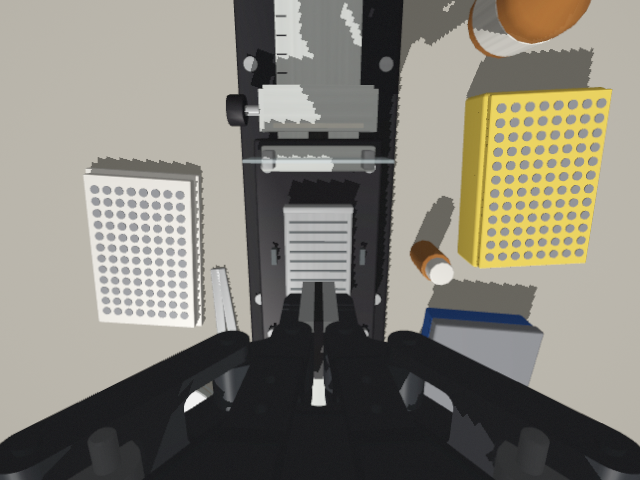

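The bumper meets the stop at v≈131, the plate is back at its original height, the stop hasn't moved, and nothing touches the robot.

```bash
python3 -c "
from station import order
print(order.sign_off())"
```

```text
the job is handed in; nothing more can be done
None
```

I pushed the carriage up to the stop with the brake plate held down, then let the plate up so the brake holds it there, and handed the job in; the last camera check showed the bumper against the stop and the stop unmoved, but no verdict came back.

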